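# Put the leather punches back in their rack and set the bench lamp

## Robot

A 6-joint arm with a two-finger parallel gripper is mounted at the origin on the work surface. World frame = base frame: x ahead of the robot, y to its left, z up, the work surface at z = 0. Lengths are in mm, angles in rad, forces in N, time in s.
With the tool pointing down it reaches from about 275 to 1000 mm from the base axis. Payload 8.4 kg.
Tool frame: the origin (TCP) lies between the finger pads; the fingertips stand r.finger_overhang ahead of it and the grasp point (between the pads) is the TCP (r.finger_overhang is the distance from the TCP to the fingertips, in mm); z points along the fingers, y is the line along which they close (so a half turn about z gives the same grasp; the last joint's range is limited). The gripper opens to 85 mm and grips with 20 to 120 N. Pads are 22 mm wide; open, the fingers measure 114 mm over their backs; the gripper's body (76 mm by 85 mm) begins 54 mm behind the grasp point. The pads swing forward as they close: fully open they stand 13 mm farther back than shut.
Start: joints at [1.112, 0.353, 1.633, -0, 1.155, -0.002], TCP at [275.673, 560.921, 250.281] pointing down, gripper open.
Joint ranges: [-2.63, 2.63], [-0.92, 2.1], [0.06, 2.66], [-1.3, 4.44], [0, 2.69], [-3.02, 3.02]. Speed limits (rad/s): [2.22, 2.22, 2.79, 3.14, 3.14, 3.14].

## Interface

Orientations are given as [roll, pitch, yaw] about the fixed x, y, z axes, in that order (R = Rz(yaw) Ry(pitch) Rx(roll)).
In Python, from rig import r, cams, sign_off gives the robot as it stands.
- The arm moves only by the shell command python3 -m crank 'ROWS' [FORCE]. ROWS is JSON, a list of rows, each a list of 7 numbers: the shift along the tool's x, y, z in m, then the turn, a rotation vector about the tool's x, y, z in rad, then the closure, from 0 (fully open) to 1 (shut). In form: [[dx, dy, dz, ax, ay, az, gripper], ...]. A call has 1 to 5 rows; each row is the pose to reach, as a shift and turn from the pose commanded when the call began, along the tool's axes at that moment; what a row does not reach only later rows make up. A row lasts 1/10 s, in which the tool goes at most 50 mm and 8.59 degrees, less where a joint would pass 70% of its speed; a pose out of reach is approached as far as the arm can. A call with a gripper value outside its range is refused whole. The fingers move at their own pace and stop on an object; FORCE is the grip in N (left out, the last holds). Time passes only in rows, so rows that repeat a pose let the fingers close. It gives the time, the measured TCP pose, the force, the opening and the grip force at its end, in the units of the state.
- r.sense(): the state, without advancing time (a new reading comes with each control period).
- cams.grab_frame(name): name is "scene" or "top"; returns a dict with "image" (420x560x3 uint8, red, green, blue), "fx", "fy", "cx", "cy" (pixels), "D" ([k1, k2, p1, p2, k3] as OpenCV has them; the pictures are not rectified), "position" and "orientation" of the camera in the world. Camera axes: x right, y down, z forward; pixel columns grow to the right and rows downward; lengths in mm; the calibration is good to about 2 mm. A picture is of the moment at which its call begins. There is no depth.
- sign_off(): hands the job in; it is judged then, once.
The state is a dict: "clock": time; "qpos": joint angles; "qvel": joint speeds; "joint_efforts": joint torques, N m; "eef_pos": TCP position; "tcp_rot": TCP orientation; "contact_force": force on the tool from outside, world axes, zero at the start; "wrist_torque": the same for the moment, N m; "opening": opening from 0.0 (shut) to 1.0 (fully open); "grasp_force": force on a finger pad.
Only numpy, scipy, OpenCV 4.12 (cv2) and the standard library are available. Lean on these libraries where they do the work, as an engineer would, in place of code of your own. Each camera call takes 0.05 s, during which the arm holds its last target. There are 200 camera calls.

## Task

Clear up the punching place for the next piece: swing the bench lamp off the tool rack and leave it with its light bar straight above the middle of the steel anvil in the round punching block. Lay every leather punch that is lying about into its own pair of notches in the rack, shanks in the narrow far notches, then swing the rack's keeper bar fully shut over them until it clicks into its catch. Do not shift or knock over the other things on the bench.

Things in the scene. Friction and masses are not known exactly. Their poses are not given: they have to be found in the camera images.
- lamp_arm (a joint): swing of the lamp arm about its upright post, rad. At value q it points from the post along (-cos q, -sin q): 0 straight towards the robot, positive to the robot's right (-y). Range -1.3 to 1.3. Its pivot is stiff with friction (0.5 N m, about 2 N sideways at the knob) and the arm stays where it is let go
- lamp_knob (a point): middle of the upright black grip knob (18 mm across, 217 to 259 mm above the bench; this point at 238) on the lamp's light bar, 245 mm from the pivot, the axis of the fixed post. The straight aluminium bar (165 x 36 x 20 mm, underside at 195 mm) lies along the arm, 110 to 275 mm from the pivot, the knob on its centre line. Axes: -x along the arm away from the pivot, y across the bar
- anvil (a point): centre of the bright steel anvil (44 mm across) let flush into the middle of the top of the round end-grain wooden punching block (110 mm across, 51 mm high, fixed). It is 180 to 245 mm from the lamp's pivot, so the light bar can stand above it
- rack: fixed dark wooden tool rack, board 180 x 260 x 12 mm, origin on the bench, x along the notches. Two combs 12 mm thick cross it: at x = -30 mm with four 28 mm wide notches for handles (floor 26 mm over the bench), at x = +70 mm with four 16 mm notches for shanks (floor 33 mm). Notches at y = -75, -25, 25, 75 mm; the teeth have pointed tops (49 and 58 mm over the bench) that lead a tool in
- keeper (a joint): swing of the rack's flat steel keeper bar, rad. 0: fully shut, across all the handles, at its stop. Grows as its free end swings to the rack's -x side, up to 1.6; beyond about 1.3 it is clear of the notches. It stays where it is left. The last 15 mm of the knob's travel push it over a spring ball catch (about 5 N at the knob), which then holds it; pulling as hard opens it
- keeper_knob (a point): middle of the upright black knob (18 mm across, 36 mm tall, 63 to 99 mm above the bench) on the keeper bar's free end; this point is 81 mm above the bench, 225 mm from the hinge
- keeper_hinge (a point): keeper bar's upright hinge axis, at rack x = 25, y = -122 mm, 53 mm above the bench (the bar's underside; the bar is 16 mm wide, 10 mm thick and passes 5 mm over handles that lie home). Axes as the rack's: shut, the bar points along y; open by angle q, along (-sin q, cos q)
- notch0 (a point): handle's centre for a punch that lies home in notch pair 0 (rack y = -75 mm, 37 mm above the bench): level, shank towards this point's x, handle's front end between the combs. Up to 15 mm forward or back is still home. Open space 28 mm wide is left beside each handle for fingers, 14 mm deep below it
- notch1 (a point): handle's centre for a punch that lies home in notch pair 1 (rack y = -25 mm, 37 mm above the bench): level, shank towards this point's x, handle's front end between the combs. Up to 15 mm forward or back is still home. Open space 28 mm wide is left beside each handle for fingers, 14 mm deep below it
- notch2 (a point): handle's centre for a punch that lies home in notch pair 2 (rack y = 25 mm, 37 mm above the bench): level, shank towards this point's x, handle's front end between the combs. Up to 15 mm forward or back is still home. Open space 28 mm wide is left beside each handle for fingers, 14 mm deep below it
- notch3 (a point): handle's centre for a punch that lies home in notch pair 3 (rack y = 75 mm, 37 mm above the bench): level, shank towards this point's x, handle's front end between the combs. Up to 15 mm forward or back is still home. Open space 28 mm wide is left beside each handle for fingers, 14 mm deep below it
- punch1_mid (a point): leather hand punch lying down: eight-sided wooden handle 90 mm long, 22 mm across flats, and a steel shank 8 mm thick standing 50 mm out of its front end on the same axis (140 mm, 70 g; roll does not matter). This point is the handle's centre; x points along it to the shank's tip. Three or four such punches are present (only their tips differ); absent ones read None
- punch2_mid (a point): leather hand punch lying down: eight-sided wooden handle 90 mm long, 22 mm across flats, and a steel shank 8 mm thick standing 50 mm out of its front end on the same axis (140 mm, 70 g; roll does not matter). This point is the handle's centre; x points along it to the shank's tip. Three or four such punches are present (only their tips differ); absent ones read None
- punch3_mid (a point): leather hand punch lying down: eight-sided wooden handle 90 mm long, 22 mm across flats, and a steel shank 8 mm thick standing 50 mm out of its front end on the same axis (140 mm, 70 g; roll does not matter). This point is the handle's centre; x points along it to the shank's tip. Three or four such punches are present (only their tips differ); absent ones read None
- punch4_mid (a point): leather hand punch lying down: eight-sided wooden handle 90 mm long, 22 mm across flats, and a steel shank 8 mm thick standing 50 mm out of its front end on the same axis (140 mm, 70 g; roll does not matter). This point is the handle's centre; x points along it to the shank's tip. Three or four such punches are present (only their tips differ); absent ones read None
- glue_jar: bystander, loose: 52 mm across, 62 mm tall, standing near the middle of the bench; origin at the centre of its foot
- hammer: bystander, loose: 270 mm long, lying to the left; origin under it
- thread_cone: bystander, loose: cone of green thread 64 mm across, 100 mm tall, behind the rack; origin at the centre of its foot
- rivet_tin: bystander, loose: open steel tin 55 x 85 x 24 mm, between the punches and the rack; origin at the centre of its underside
- mallet: bystander, loose: wooden mallet standing on its head, 68 mm across, 195 mm tall, far right; origin at the centre of its foot
- edge_paint: bystander, loose: bottle 60 mm across, 110 mm tall, at the back left; origin at the centre of its foot
- wax_block: bystander, loose: yellow wax block 70 x 45 x 28 mm, on the right; origin at the centre of its underside
There are look-alikes about, which are no part of the job. What is shaped like the part that bears punch3_mid but black or turquoise is not meant.

How it is judged (in metres and radians):
At the end, for the whole second after the job is handed in: every punch present lies at rest, level, in a notch pair, shank forward (handle centre 33 to 42 mm up, within 25 mm of half-way, 0.12 rad in line); keeper joint below 0.025 rad; lamp at rest with the anvil's middle within 15 mm of the light bar's centre line seen from above (z of punch1_mid in the frame of rack between 0.033 and 0.042 m and x of punch1_mid in the frame of rack between -0.025 and 0.025 m and y of punch1_mid in the frame of rack between -0.085 and 0.085 m and angle between punch1_mid's own x axis and vertical between 1.47 and 1.67 rad and angle between the x axis of each of punch1_mid, punch2_mid, punch3_mid, punch4_mid and the x axis of rack, either way round below 0.12 rad and linear speed of each of punch1, punch2, punch3, punch4 below 0.03 m/s and z of punch2_mid in the frame of rack between 0.033 and 0.042 m and x of punch2_mid in the frame of rack between -0.025 and 0.025 m and y of punch2_mid in the frame of rack between -0.085 and 0.085 m and angle between punch2_mid's own x axis and vertical between 1.47 and 1.67 rad and z of punch3_mid in the frame of rack between 0.033 and 0.042 m and x of punch3_mid in the frame of rack between -0.025 and 0.025 m and y of punch3_mid in the frame of rack between -0.085 and 0.085 m and angle between punch3_mid's own x axis and vertical between 1.47 and 1.67 rad and z of punch4_mid in the frame of rack between 0.033 and 0.042 m and x of punch4_mid in the frame of rack between -0.025 and 0.025 m and y of punch4_mid in the frame of rack between -0.085 and 0.085 m and angle between punch4_mid's own x axis and vertical between 1.47 and 1.67 rad and y of anvil in the frame of lamp_knob between -0.015 and 0.015 m and velocity of joint lamp_arm between -0.03 and 0.03 rad/s and value of joint keeper below 0.025 rad); the robot touches nothing.
It fails at once if another thing on the bench is shifted by more than 30 mm (distance of any of glue_jar, hammer, thread_cone, rivet_tin, mallet, edge_paint, wax_block from where it was at the start of the episode above 0.03 m).
It fails at once if a standing thing (jar, thread cone, mallet, bottle) is knocked over (angle between any of glue_jar, thread_cone, mallet, edge_paint's own z axis and vertical above 0.5 rad).
Of punch1, punch2, punch3, punch4 only 3 to 4 are there at a start; the rules pass over those that are not, and their reading is None.
At some moment in a run one of punch1, punch2, punch3, punch4 may be knocked a few centimetres aside while the robot is not near it.
Once in a run the grip may slacken for a moment while it holds something.
It also fails if it takes over 210 s, if anything falls off the work surface, if the arm or the gripper's body presses on something with over 40 N, if the wrist force passes 120 N, or if a joint passes its speed limit or range.

## Working session

There is one attempt and no reset: what is moved stays moved. The work goes in short steps, Python scripts to look and compute and a shell command to move; the robot and the scene stay as the last step left them, time stands still between calls to the robot, and variables do not carry over. Pictures are saved under pics/ and viewed, at most 14 in all, crops included, and the job is handed in when it is done.

```bash
ls; mkdir -p pics; cat > h.py <<'E'
import numpy as np, cv2
from rig import r, cams, sign_off
from scipy.spatial.transform import Rotation as R
def snap(name,fn,crop=None,scale=1):
    f=cams.grab_frame(name); im=f["image"]
    cv2.imwrite(fn.replace('.png','_raw.png'),im[:,:,::-1])
    if crop: x0,y0,x1,y1=crop; im=im[y0:y1,x0:x1]
    if scale!=1: im=cv2.resize(im,None,fx=scale,fy=scale,interpolation=cv2.INTER_CUBIC)
    cv2.imwrite(fn,im[:,:,::-1]); return f
E
python3 - <<'E'
from h import *
for n in("scene","top"):
    f=snap(n,f"pics/{n}0.png",scale=1.42)
    print({k:v for k,v in f.items() if k!="image"})
print(r.sense(), r.finger_overhang)
E
```

```text
pics
{'fx': 447.36000302717036, 'fy': 447.36000302717036, 'cx': 281.5394915488887, 'cy': 215.7285167181141, 'D': array([-0.13799975,  0.        ,  0.        ,  0.        ,  0.        ]), 'position': array([1151.22374419, -601.15507226, 1148.61153099]), 'orientation': array([-2.39420868, -0.0122386 ,  0.81946607])}
{'fx': 395.317910190901, 'fy': 395.317910190901, 'cx': 277.7012650441078, 'cy': 212.87317840785232, 'D': array([-0.05745079,  0.        ,  0.        ,  0.        ,  0.        ]), 'position': array([ 298.56231557,   53.26836129, 1266.94308361]), 'orientation': array([-2.96418728, -0.01054317, -1.58762598])}
{'clock': 0.1, 'qpos': array([ 1.11159782e+00,  3.53604867e-01,  1.63405312e+00, -3.12953611e-06,
        1.15519468e+00, -2.40509025e-03]), 'qvel': array([ 2.26627970e-05, -1.24063472e-03, -1.14167374e-03,  5.35702295e-04,
       -1.48659524e-03, -4.52005400e-04]), 'joint_efforts': array([ 8.22993684e-05, -6.06367779e+01, -3.42816031e+01, -1.79192034e-04,
        4.02705482e-03,  5.24570851e-05]), 'eef_pos': array([275.49702217, 560.55984483, 249.62335596]), 'tcp_rot': array([-3.14033264e+00, -1.68911904e-07,  2.68480051e+00]), 'contact_force': array([ 0.44123445, -0.59929336,  0.67150713]), 'wrist_torque': array([0.02697076, 0.00477225, 0.00568902]), 'grasp_force': 0.0, 'opening': 1.0010695383891184} 19.0
```

View pics/scene0.png

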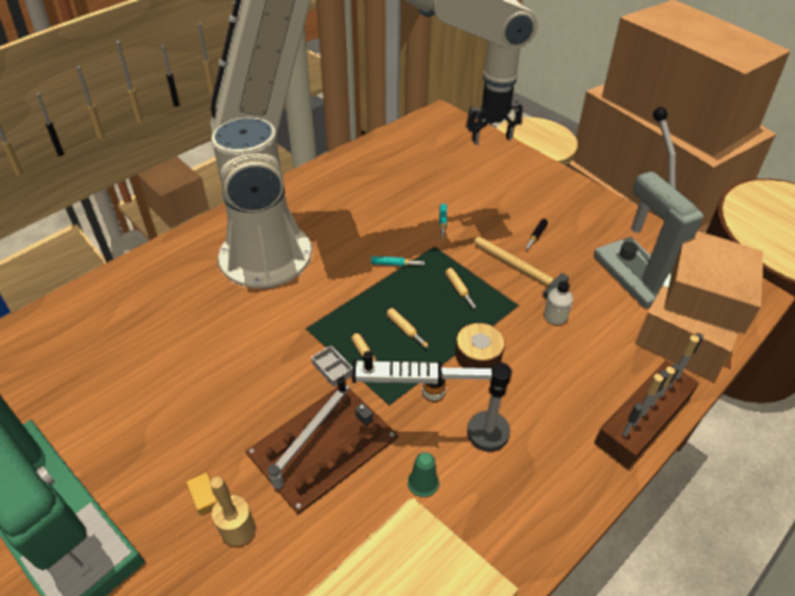

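View pics/top0.png

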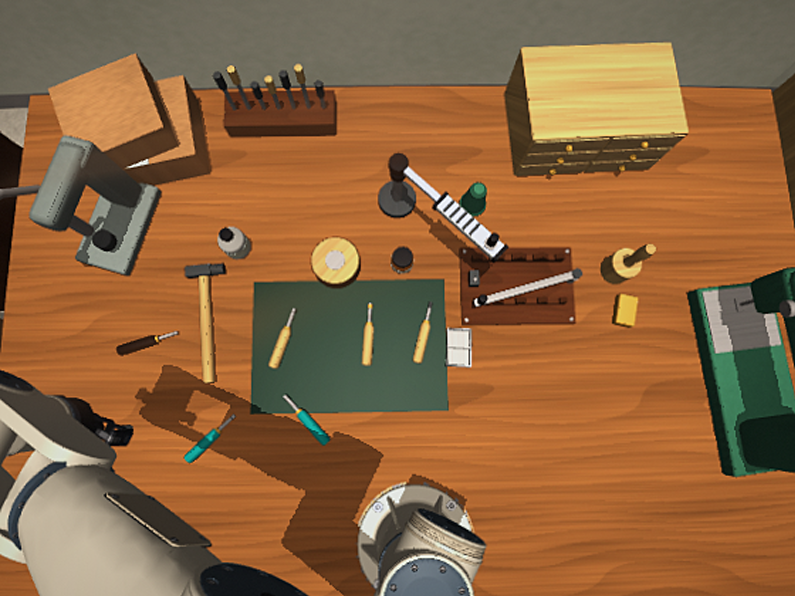

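The scene picture shows three light-wood punches on the green mat at (460,285), (405,325) and (362,345), one of them partly under the lamp. The top picture shows them at (283,337), (368,333) and (424,332). The look-alikes are turquoise at top (209,440) and (306,420), and black at (148,343). The rack punches at (275,90) are in a separate block. The keeper is only partly open, with its knob at about (481,300) and its hinge at (577,273). Next I'll take close crops.

```bash
python3 - <<'E'
import cv2
im=cv2.imread('pics/top0_raw.png')
cv2.imwrite('pics/c1.png',cv2.resize(im[190:270,170:335],None,fx=4.8,fy=4.8,interpolation=cv2.INTER_CUBIC))
cv2.imwrite('pics/c2.png',cv2.resize(im[100:235,260:440],None,fx=4.4,fy=4.4,interpolation=cv2.INTER_CUBIC))
E
```

```text
(no output)
```

View pics/c1.png

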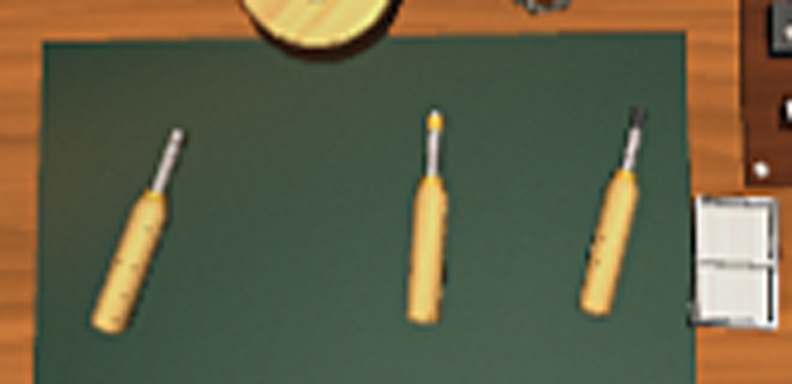

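View pics/c2.png

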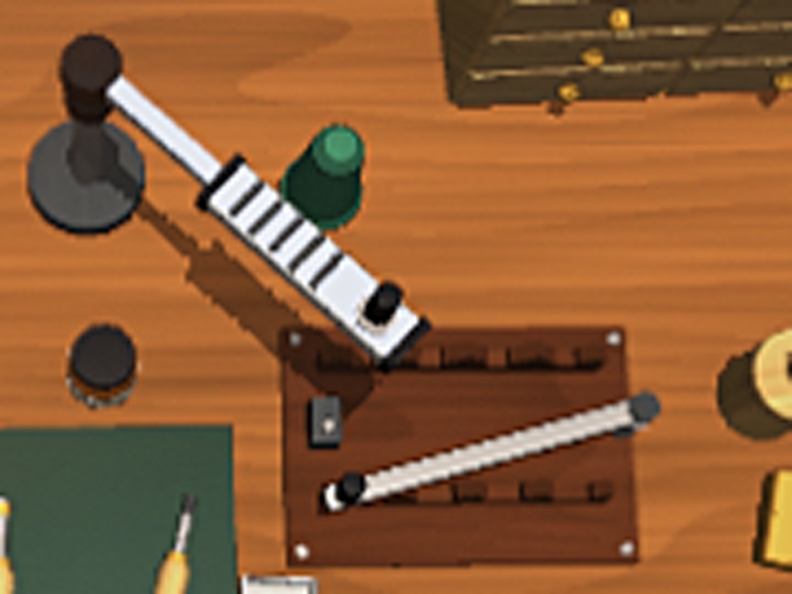

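Both crops agree with the descriptions: plain light-wood handles with steel shanks. In crop 1 the handles (rear to front) run (110,325)–(155,195), (424,320)–(430,182) and (596,308)–(627,175). In crop 2 the rack board corners are (283,328), (625,328), (637,562) and (287,566). The keeper knob top is at (352,487), the hinge at (643,405), the lamp knob top at (388,295) and the lamp foot at (86,175).

```bash
cat >> h.py <<'E'
TOP=dict(fx=395.317910190901,cx=277.7012650441078,cy=212.87317840785232,D=np.array([-0.05745079,0,0,0,0]),p=np.array([298.56231557,53.26836129,1266.94308361]),o=[-2.96418728,-0.01054317,-1.58762598])
SC=dict(fx=447.36000302717036,cx=281.5394915488887,cy=215.7285167181141,D=np.array([-0.13799975,0,0,0,0]),p=np.array([1151.22374419,-601.15507226,1148.61153099]),o=[-2.39420868,-0.0122386,0.81946607])
def K(c): return np.array([[c['fx'],0,c['cx']],[0,c['fx'],c['cy']],[0,0,1.]])
def px(c,uv,z):
    d=np.append(cv2.undistortPoints(np.array([[uv]],float),K(c),c['D'])[0,0],1)
    d=R.from_euler('xyz',c['o']).as_matrix()@d
    return c['p']+d*(z-c['p'][2])/d[2]
def pr(c,P):
    M=R.from_euler('xyz',c['o']).as_matrix().T
    return cv2.projectPoints((M@(np.array(P,float)-c['p'])).reshape(1,1,3),np.zeros(3),np.zeros(3),K(c),c['D'])[0][0,0]
c1=lambda x,y:((x+.5)/4.8-.5+170,(y+.5)/4.8-.5+190)
c2=lambda x,y:((x+.5)/4.4-.5+260,(y+.5)/4.4-.5+100)
E
python3 - <<'E'
from h import *
np.set_printoptions(precision=1,suppress=True)
for n,a,b in(('A',(110,325),(155,195)),('B',(424,320),(430,182)),('C',(596,308),(627,175))):
    p,q=px(TOP,c1(*a),11),px(TOP,c1(*b),11); d=q-p
    print(n,(p+q)/2,np.linalg.norm(d),'yaw %.3f'%np.arctan2(d[1],d[0]))
cs=[px(TOP,c2(*c),12) for c in((283,328),(625,328),(637,562),(287,566))]
print('rack',cs,np.mean(cs,0)); d=cs[0]-cs[1]+cs[3]-cs[2]; e=cs[0]-cs[3]+cs[1]-cs[2]
print(np.linalg.norm(d)/2,np.linalg.norm(e)/2,'yaw',np.arctan2(-d[0],d[1]),np.arctan2(e[1],e[0]))
print('kknob',px(TOP,c2(352,487),99),'hinge',px(TOP,c2(643,405),68))
print('lknob',px(TOP,c2(388,293),259),'post',px(TOP,c2(86,175),10),'anvil',px(TOP,(335/1.42,260/1.42),51))
E
```

```text
A [427.6 294.2  11. ] 90.68758856157875 yaw -0.319
B [430.8  98.8  11. ] 91.96976127049903 yaw -0.052
C [435.2 -24.   11. ] 91.36520621508065 yaw -0.253
rack [array([ 650.5, -118.1,   12. ]), array([ 647.6, -376.9,   12. ]), array([ 469.7, -372.7,   12. ]), array([ 470.9, -114.2,   12. ])] [ 559.7 -245.5   12. ]
258.66732161818527 178.78434372528775 yaw -0.008102039140735432 -0.02254279041876609
kknob [ 512.8 -149.3   99. ] hinge [ 575.  -366.5   68. ]
lknob [ 602.3 -148.9  259. ] post [773.6  27.1  10. ] anvil [614.1 167.5  51. ]
```

The measurements hold up: knob to post is 246 mm (245 given), the rack measures 259 × 179 mm, the handles are about 91 mm long and the anvil is 212 mm from the post. The lamp has to go from q 0.80 to −0.72. I'll set out for the lamp knob.

```bash

python3 -m crank '[[0,0,-0.07,0,0,-0.457,0],[0,0,-0.07,0,0,-0.457,0],[0,0,-0.07,0,0,-0.457,0],[0,0,-0.07,0,0,-0.457,0],[0,0,-0.07,0,0,-0.457,0]]' 20
python3 -m crank '[[-0.04,-0.09,0,0,0,0,0],[-0.08,-0.18,0,0,0,0,0],[-0.08,-0.18,0,0,0,0,0],[-0.08,-0.18,0,0,0,0,0],[-0.08,-0.18,0,0,0,0,0]]'
python3 -m crank '[[-0.04,-0.09,0,0,0,0,0],[-0.08,-0.18,0,0,0,0,0],[-0.08,-0.18,0,0,0,0,0],[-0.08,-0.18,0,0,0,0,0],[-0.08,-0.18,0,0,0,0,0]]'
python3 -m crank '[[-0.04,-0.09,0,0,0,0,0],[-0.08,-0.18,0,0,0,0,0],[-0.08,-0.18,0,0,0,0,0],[-0.08,-0.18,0,0,0,0,0],[-0.08,-0.18,0,0,0,0,0]]'
```

```text
clock: 0.6
eef_pos: [275.5, 560.5, 319.5]
tcp_rot: [-3.14, -0.001, 3.138]
contact_force: [-0.7, -0.5, -0.1]
opening: 0.995
grasp_force: 0.0
clock: 1.1
eef_pos: [356.8, 376.2, 319.5]
tcp_rot: [-3.139, -0.001, 3.134]
contact_force: [0.5, -0.2, 0.2]
opening: 0.999
grasp_force: 0.0
clock: 1.6
eef_pos: [437.1, 197.0, 319.7]
tcp_rot: [-3.14, -0.0, 3.134]
contact_force: [-0.6, 0.1, 0.8]
opening: 0.998
grasp_force: 0.0
clock: 2.1
eef_pos: [517.5, 17.5, 319.6]
tcp_rot: [-3.14, -0.0, 3.135]
contact_force: [0.3, 0.2, -0.2]
opening: 1.005
grasp_force: 0.0
```

```bash

python3 -m crank '[[-0.05,-0.09,0,0,0,0,0],[-0.085,-0.166,0,0,0,0,0],[-0.085,-0.166,0,0,0,0,0],[-0.085,-0.166,0,0,0,0,0],[-0.085,-0.166,0,0,0,0,0]]'
python3 - <<'E'
from h import *
snap("top","pics/l1.png",(260,100,420,220),4.5)
E
```

```text
clock: 2.6
eef_pos: [602.4, -147.2, 319.0]
tcp_rot: [-3.141, -0.001, 3.137]
contact_force: [0.8, 0.1, 0.5]
opening: 1.003
grasp_force: 0.0
```

View pics/l1.png

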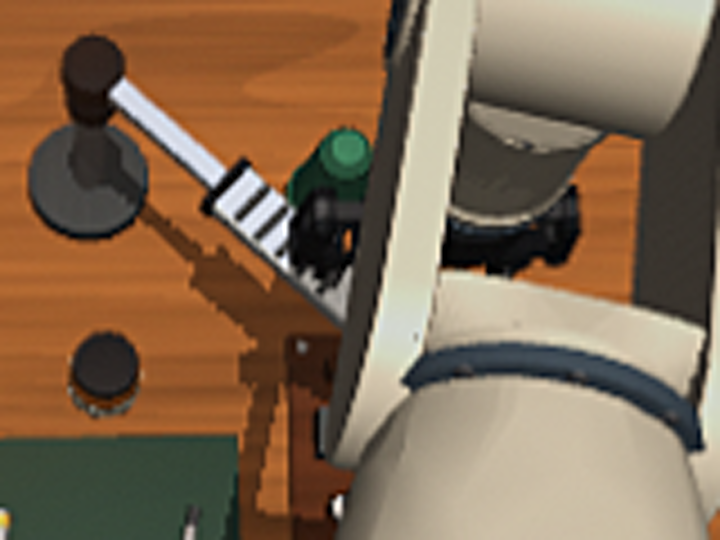

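The arm hides the knob, but the fingers straddle the light bar as planned. I'll go down and close.

```bash

python3 -m crank '[[0,0,0.03,0,0,0,0],[0,0,0.06,0,0,0,0],[0,0,0.078,0,0,0,0],[0,0,0.078,0,0,0,0],[0,0,0.078,0,0,0,0]]'
python3 -m crank '[[0,0,0,0,0,0,1],[0,0,0,0,0,0,1],[0,0,0,0,0,0,1],[0,0,0,0,0,0,1],[0,0,0,0,0,0,1]]' 25
python3 -m crank '[[0,0,0,0,0,0,1],[0,0,0,0,0,0,1],[0,0,0,0,0,0,1],[0,0,0,0,0,0,1],[0,0,0,0,0,0,1]]'
python3 - <<'E'
from h import *
s=r.sense();p=s['eef_pos'][:2]
post=np.array([773.6,27.1]);d=p-post
print(p,np.hypot(*d)); q0=np.arctan2(-d[1],-d[0]);print(q0)
for q in np.linspace(q0,-.722,16):print(np.round([-(post[0]-245*np.cos(q)-p[0]),post[1]-245*np.sin(q)-p[1]],0),end=' ')
E
```

```text
clock: 3.15
eef_pos: [600.8, -143.4, 242.6]
tcp_rot: [3.141, -0.001, -3.141]
contact_force: [-0.2, -0.0, 0.3]
opening: 1.0
grasp_force: 0.0
clock: 3.65
eef_pos: [599.8, -146.6, 242.7]
tcp_rot: [-3.139, -0.002, -3.141]
contact_force: [-6.2, -8.0, 3.9]
opening: 0.205
grasp_force: 25.5
clock: 4.15
eef_pos: [599.8, -146.6, 242.7]
tcp_rot: [-3.139, -0.002, -3.142]
contact_force: [-5.4, -6.7, 4.9]
opening: 0.202
grasp_force: 25.5
[ 599.78976652 -146.64658051] 245.75978414102923
0.785215019325439
[-1.  1.] [16. 19.] [31. 39.] [43. 60.] [53. 82.] [ 61. 105.] [ 67. 129.] [ 70. 154.] [ 71. 178.] [ 69. 203.] [ 65. 227.] [ 59. 251.] [ 50. 274.] [ 39. 296.] [ 25. 316.] [ 10. 336.]
```

```bash

python3 -m crank '[[0.016,0.019,0,0,0,0,1],[0.031,0.039,0,0,0,0,1],[0.043,0.06,0,0,0,0,1],[0.053,0.082,0,0,0,0,1],[0.061,0.105,0,0,0,0,1]]'
python3 -m crank '[[0.006,0.024,0,0,0,0,1],[0.009,0.049,0,0,0,0,1],[0.01,0.073,0,0,0,0,1],[0.008,0.098,0,0,0,0,1],[0.004,0.122,0,0,0,0,1]]'
python3 -m crank '[[-0.006,0.024,0,0,0,0,1],[-0.015,0.047,0,0,0,0,1],[-0.026,0.069,0,0,0,0,1],[-0.040,0.089,0,0,0,0,1],[-0.055,0.109,0,0,0,0,1]]'
python3 -m crank '[[0,0,0,0,0,0,1],[0,0,0,0,0,0,1],[0,0,0,0,0,0,1]]'
python3 - <<'E'
from h import *
s=r.sense();d=s['eef_pos'][:2]-np.array([773.6,27.1]);print(np.hypot(*d),np.arctan2(-d[1],-d[0]))
E
```

```text
clock: 4.65
eef_pos: [537.6, -40.8, 242.4]
tcp_rot: [-3.14, -0.003, 3.141]
contact_force: [-1.4, -3.9, 0.8]
opening: 0.206
grasp_force: 25.7
clock: 5.15
eef_pos: [534.4, 82.2, 242.3]
tcp_rot: [-3.14, -0.002, 3.141]
contact_force: [-4.1, -3.9, 1.8]
opening: 0.201
grasp_force: 25.8
clock: 5.65
eef_pos: [590.7, 191.0, 242.3]
tcp_rot: [-3.14, -0.001, 3.141]
contact_force: [3.4, -8.7, 0.1]
opening: 0.204
grasp_force: 25.9
clock: 5.95
eef_pos: [590.3, 190.6, 242.3]
tcp_rot: [3.141, -0.0, -3.142]
contact_force: [1.3, 1.9, -1.2]
opening: 0.204
grasp_force: 25.9
245.5925714323156 -0.7282939972875998
```

```bash

python3 -m crank '[[0,0,0,0,0,0,0],[0,0,0,0,0,0,0],[0,0,0,0,0,0,0],[0,0,0,0,0,0,0],[0,0,0,0,0,0,0]]'
python3 -m crank '[[0,0,-0.03,0,0,0,0],[0,0,-0.07,0,0,0,0],[0.02,-0.04,-0.07,0,0,0,0],[0.03,-0.08,-0.07,0,0,0,0],[0.04,-0.12,-0.07,0,0,0,0]]'
python3 -m crank '[[0.02,-0.05,0,0,0,0,0],[0.037,-0.1,0,0,0,0,0],[0.037,-0.15,0.05,0,0,0,0],[0.037,-0.19,0.07,0,0,0,0],[0.037,-0.222,0.11,0,0,0,0]]'
python3 -m crank '[[0,0,0,0,0,0,0],[0,0,0,0,0,0,0]]'
python3 - <<'E'
from h import *
f=snap("scene","pics/k1.png",(150,210,400,390),3.1)
E
```

```text
clock: 6.45
eef_pos: [590.7, 190.8, 242.3]
tcp_rot: [-3.142, -0.0, -3.142]
contact_force: [0.0, -0.1, 1.2]
opening: 1.001
grasp_force: 0.0
clock: 6.95
eef_pos: [550.1, 70.0, 312.7]
tcp_rot: [-3.142, 0.001, -3.14]
contact_force: [0.5, -0.1, -0.3]
opening: 0.999
grasp_force: 0.0
clock: 7.45
eef_pos: [514.4, -139.5, 217.1]
tcp_rot: [-3.14, 0.003, 3.141]
contact_force: [0.1, 0.2, -0.3]
opening: 1.001
grasp_force: 0.0
clock: 7.65
eef_pos: [513.3, -137.7, 216.0]
tcp_rot: [3.141, -0.002, 3.14]
contact_force: [-0.0, -0.1, 0.2]
opening: 1.003
grasp_force: 0.0
```

View pics/k1.png

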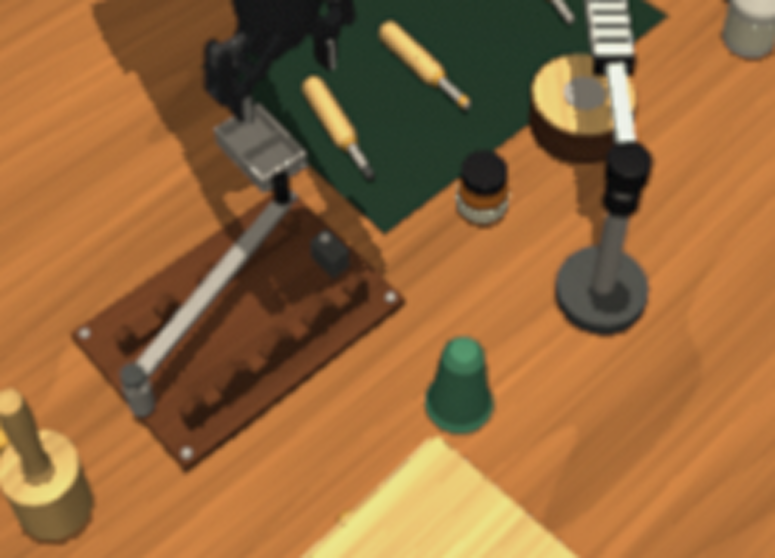

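In this view the keeper knob stands clear at crop (281,185) and the hinge top is at (133,372). The lamp bar now points over the block. I'll cross-check the knob position and the lamp.

```bash
python3 - <<'E'
from h import *
np.set_printoptions(precision=1,suppress=True)
g=lambda x,y:(150+x/3.1,210+y/3.1)
print('kk',px(SC,g(281,185),81),px(SC,g(281,172),99),'rack screws',[px(SC,g(*p),12) for p in((85,332),(187,453),(391,297))])
print('rack corners',[px(SC,g(*p),12) for p in((73,336),(187,470),(403,300))])
print('post',px(SC,g(601,290),10),'anvil',px(SC,g(586,94),51))
E
```

```text
kk [ 513.8 -151.9   81. ] [ 513.  -149.9   99. ] rack screws [array([ 479.9, -366.7,   12. ]), array([ 640.3, -369.6,   12. ]), array([ 643.4, -129.5,   12. ])]
rack corners [array([ 475.9, -377.6,   12. ]), array([ 653.1, -379.4,   12. ]), array([ 653.5, -123.4,   12. ])]
post [773.3  23.6  10. ] anvil [619.4 165.7  51. ]
```

```bash

python3 -m crank '[[0,-0.0135,0.04,0,0,0,0],[0,-0.0135,0.08,0,0,0,0],[0,-0.0135,0.11,0,0,0,0],[0,-0.0135,0.128,0,0,0,0],[0,-0.0135,0.128,0,0,0,0]]'
python3 -m crank '[[0,0,0,0,0,0,1],[0,0,0,0,0,0,1],[0,0,0,0,0,0,1],[0,0,0,0,0,0,1],[0,0,0,0,0,0,1]]' 40
python3 -m crank '[[0,0,0,0,0,0,1],[0,0,0,0,0,0,1],[0,0,0,0,0,0,1]]'
python3 - <<'E'
from h import *
s=r.sense();p=s['eef_pos'][:2]
t0=.31; h=p-225*np.array([-np.sin(t0),np.cos(t0)]);print(p,h)
P=[p]+[h+225*np.array([-np.sin(t),np.cos(t)]) for t in np.linspace(t0,1.5,13)[1:]]
for k in range(0,12,4):print([np.round([-(a-P[k])[0],(a-P[k])[1]]) for a in P[k+1:k+5]])
E
```

```text
clock: 8.2
eef_pos: [513.5, -149.3, 87.6]
tcp_rot: [3.141, -0.002, -3.14]
contact_force: [-0.2, 0.1, 0.3]
opening: 1.001
grasp_force: 0.0
clock: 8.7
eef_pos: [515.7, -152.3, 89.8]
tcp_rot: [-3.138, 0.004, -3.14]
contact_force: [0.2, 0.5, -0.6]
opening: 0.191
grasp_force: 39.6
clock: 9.0
eef_pos: [515.7, -152.2, 89.7]
tcp_rot: [-3.139, 0.004, -3.141]
contact_force: [2.1, -7.1, 1.7]
opening: 0.199
grasp_force: 40.0
[ 515.69864316 -152.2385214 ] [ 584.33683636 -366.51357463]
[array([21., -8.]), array([ 41., -18.]), array([ 60., -30.]), array([ 77., -43.])]
[array([ 16., -15.]), array([ 31., -32.]), array([ 44., -50.]), array([ 55., -70.])]
[array([  9., -20.]), array([ 16., -42.]), array([ 21., -63.]), array([ 24., -85.])]
```

```bash

python3 -m crank '[[0.021,-0.008,0,0,0,0,1],[0.041,-0.018,0,0,0,0,1],[0.06,-0.03,0,0,0,0,1],[0.077,-0.043,0,0,0,0,1]]'
python3 -m crank '[[0.016,-0.015,0,0,0,0,1],[0.031,-0.032,0,0,0,0,1],[0.044,-0.05,0,0,0,0,1],[0.055,-0.07,0,0,0,0,1]]'
python3 -m crank '[[0.009,-0.02,0,0,0,0,1],[0.016,-0.042,0,0,0,0,1],[0.021,-0.063,0,0,0,0,1],[0.024,-0.085,0,0,0,0,1]]'
python3 -m crank '[[0,0,0,0,0,0,1],[0,0,0,0,0,0,0],[0,0,0,0,0,0,0],[0,0,0,0,0,0,0]]'
```

```text
clock: 9.4
eef_pos: [433.4, -191.3, 89.1]
tcp_rot: [3.137, -0.005, 3.142]
contact_force: [-8.9, 14.8, 24.3]
opening: 0.195
grasp_force: 42.9
clock: 9.8
eef_pos: [375.1, -259.8, 87.9]
tcp_rot: [3.133, -0.012, -3.14]
contact_force: [-14.5, 7.2, 16.5]
opening: 0.192
grasp_force: 44.1
clock: 10.2
eef_pos: [350.6, -345.4, 87.6]
tcp_rot: [3.133, -0.013, -3.14]
contact_force: [-29.1, 5.2, 16.6]
opening: 0.196
grasp_force: 44.4
clock: 10.6
eef_pos: [358.4, -349.0, 88.9]
tcp_rot: [-3.141, 0.001, -3.141]
contact_force: [0.8, -0.8, -0.1]
opening: 0.703
grasp_force: 0.0
```

```bash

python3 -m crank '[[0,0,0,0,0,0,0],[0,0,-0.05,0,0,0,0],[0,0,-0.1,0,0,0,0],[0,0,-0.15,0,0,0,0],[0,0,-0.15,0,0,0,0]]'
python3 - <<'E'
from h import *
snap("top","pics/t2.png",(165,130,425,280),3.07)
E
```

```text
clock: 11.1
eef_pos: [360.9, -351.2, 245.4]
tcp_rot: [-3.134, 0.008, -3.141]
contact_force: [-0.0, 0.2, -0.8]
opening: 0.998
grasp_force: 0.0
```

View pics/t2.png

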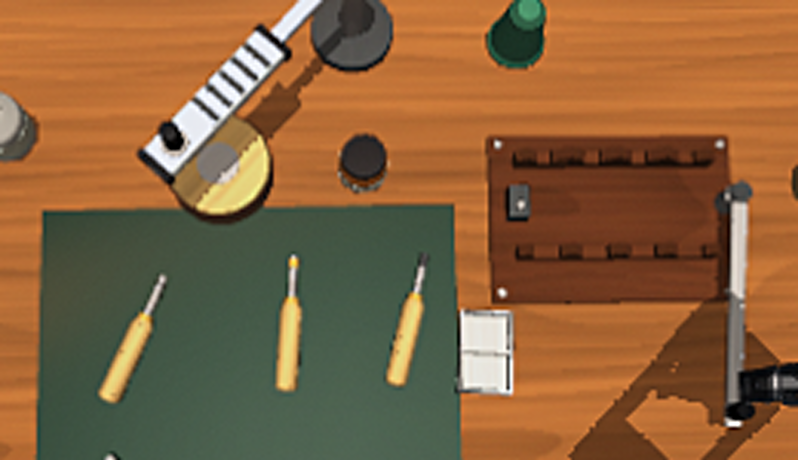

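All three punches lie undisturbed on the mat. The keeper is open, with its bar along the rack's right edge. The handle comb teeth are at (525,252), (571), (619), (665) and (710). The far comb teeth are at (525,158), (568), (615), (663) and (705).

```bash
python3 - <<'E'
from h import *
np.set_printoptions(precision=1,suppress=True)
g=lambda x,y:(164.5+.5/3.07+x/3.07,129.5+.5/3.07+y/3.07)
print('near',[px(TOP,g(x,250),40)[:2] for x in(525,571,619,665,710)])
print('far',[px(TOP,g(x,155),48)[:2] for x in(525,568,615,663,705)])
cs=[px(TOP,g(*p),12)[:2] for p in((486,136),(726,136),(733,300),(490,302))];print(cs,np.mean(cs,0))
for a,b in(((111,398),(145,318)),((286,387),(290,301)),((398,380),(416,295))):
    p,q=px(TOP,g(*a),11),px(TOP,g(*b),11);d=q-p;print((p+q)/2,np.linalg.norm(d),np.arctan2(d[1],d[0]))
im=cv2.imread('pics/t2_raw.png')
cv2.imwrite('pics/t2c.png',cv2.resize(im[165:240,315:410],None,fx=8,fy=8,interpolation=cv2.INTER_CUBIC))
E
```

```text
near [array([ 521.3, -146.9]), array([ 520.6, -194.6]), array([ 519.8, -244.5]), array([ 519.1, -292.5]), array([ 518.4, -339.7])]
far [array([ 620.2, -150. ]), array([ 619.6, -194.9]), array([ 619. , -244.2]), array([ 618.4, -294.7]), array([ 617.9, -339.1])]
[array([ 651.2, -114.9]), array([ 648.3, -375.2]), array([ 469.6, -369.6]), array([ 471.6, -112.4])] [ 560.2 -243. ]
[419.2 264.9  11. ] 89.35922484674164 -0.3926511627596614
[431.3  99.1  11. ] 89.63530592692707 -0.05497569968140204
[436.2 -24.7  11. ] 90.8987622194955 -0.23275688951995419
```

View pics/t2c.png

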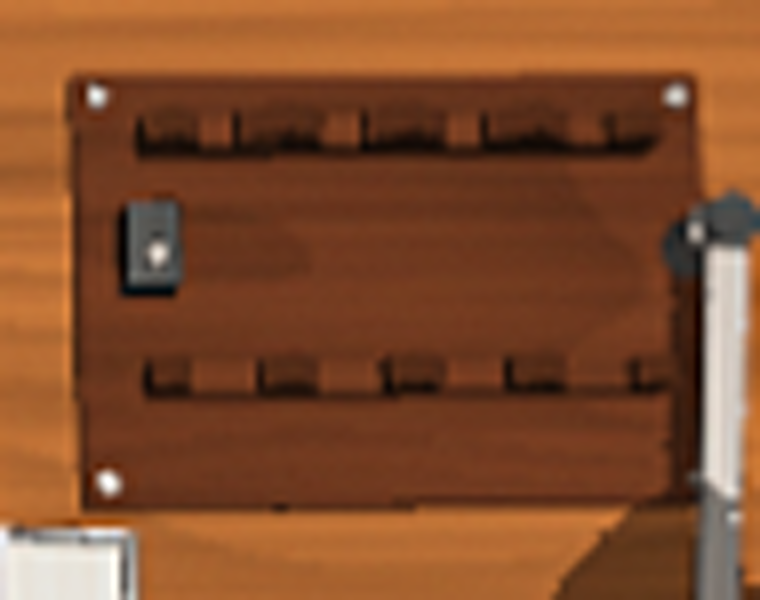

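Crop of the rack: the near notch floors end on the right at x = 258, 382, 505 and 628, and the far ones at 233, 360, 480 and 605. Punch A was knocked from y 294 to 265, so I'll use its new pose.

```bash
python3 - <<'E'
from h import *
np.set_printoptions(precision=1,suppress=True)
g=lambda x,y:(314.5+.5/8+x/8,164.5+.5/8+y/8)
n=[px(TOP,g(x,378),26)[:2]+[0,14] for x in(258,382,505,628)]
f=[px(TOP,g(x,132),33)[:2]+[0,8] for x in(233,360,480,605)]
print(n,f)
for a,b in zip(n,f): d=b-a;print('mid',a+.3*d, 'yaw',np.arctan2(d[1],d[0]))
E
```

```text
[array([ 521. , -170.9]), array([ 520.2, -220.9]), array([ 519.5, -270.7]), array([ 518.7, -320.7])] [array([ 620.7, -170.4]), array([ 620.1, -222. ]), array([ 619.5, -270.9]), array([ 618.9, -322.2])]
mid [ 550.9 -170.8] yaw 0.005835105927282344
mid [ 550.2 -221.2] yaw -0.010557197440046242
mid [ 549.5 -270.8] yaw -0.0024391289076821122
mid [ 548.8 -321.1] yaw -0.014730615398006177
```

```bash

python3 -m crank '[[-0.01,0.045,0,0,0,0,0.45],[-0.02,0.09,0,0,0,0,0.45],[-0.03,0.135,0,0,0,0,0.45],[-0.04,0.18,0,0,0,0,0.45],[-0.045,0.2,0,0,0,0,0.45]]' 50
python3 -m crank '[[-0.01,0.045,0,0,0,0,0.45],[-0.03,0.09,0,0,0,0.1,0.45],[-0.03,0.127,0.03,0,0,0.243,0.45],[-0.03,0.127,0.07,0,0,0.243,0.45],[-0.03,0.127,0.11,0,0,0.243,0.45]]'
python3 -m crank '[[0,0,0,0,0,0,0.45],[0,0,0,0,0,0,0.45]]'
python3 - <<'E'
from h import *
snap("scene","pics/p1.png",(200,170,360,290),4.5)
E
```

```text
clock: 11.65
eef_pos: [402.3, -145.4, 237.5]
tcp_rot: [3.14, -0.002, -3.14]
contact_force: [-0.1, -0.6, 0.1]
opening: 0.552
grasp_force: 0.0
clock: 12.15
eef_pos: [432.5, -20.1, 126.9]
tcp_rot: [3.141, 0.0, 2.901]
contact_force: [-0.5, -0.1, -0.6]
opening: 0.546
grasp_force: 0.0
clock: 12.35
eef_pos: [432.1, -21.6, 128.2]
tcp_rot: [-3.141, -0.003, 2.899]
contact_force: [-0.7, -1.0, -0.2]
opening: 0.55
grasp_force: 0.0
```

View pics/p1.png

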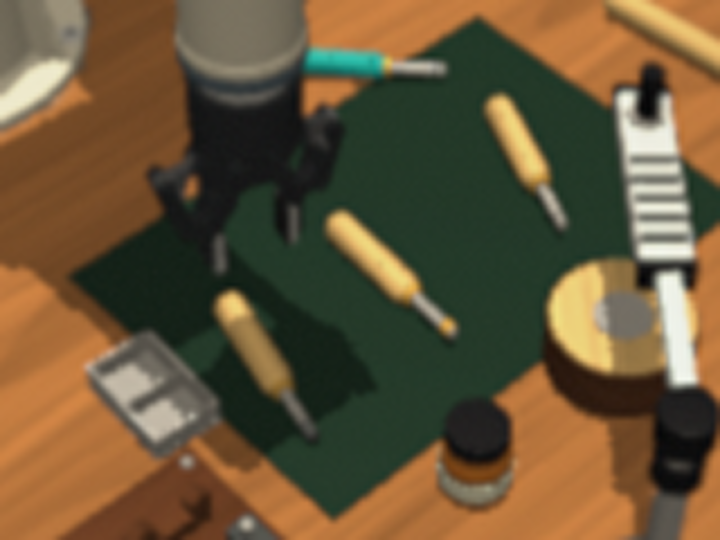

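The gripper is above punch C (crop (255,345)) and in line with it, with the tin clear to the left. I'll go down and grip.

```bash

python3 -m crank '[[-0.0046,-0.002,0.04,0,0,0,0.45],[-0.0046,-0.002,0.075,0,0,0,0.45],[-0.0046,-0.002,0.107,0,0,0,0.45],[-0.0046,-0.002,0.107,0,0,0,0.45],[-0.0046,-0.002,0.107,0,0,0,0.45]]'
python3 -m crank '[[0,0,0,0,0,0,1],[0,0,0,0,0,0,1],[0,0,0,0,0,0,1],[0,0,0,0,0,0,1],[0,0,0,0,0,0,1]]' 60
python3 -m crank '[[0,0,0,0,0,0,1],[0,0,-0.04,0,0,0,1],[0,0,-0.08,0,0,0,1],[0,0,-0.11,0,0,0,1],[0,0,-0.11,0,0,0,1]]'
```

```text
clock: 12.9
eef_pos: [437.8, -25.1, 23.0]
tcp_rot: [3.141, 0.001, 2.898]
contact_force: [0.9, -0.1, -0.1]
opening: 0.55
grasp_force: 0.0
clock: 13.4
eef_pos: [438.4, -24.9, 23.7]
tcp_rot: [3.141, 0.004, 2.899]
contact_force: [-1.7, -0.6, 11.3]
opening: 0.247
grasp_force: 41.5
clock: 13.9
eef_pos: [439.9, -24.9, 136.5]
tcp_rot: [3.14, 0.009, 2.899]
contact_force: [0.7, 0.1, -0.8]
opening: 0.243
grasp_force: 59.6
```

```bash

python3 -m crank '[[-0.025,-0.03,0,0,0,-0.1,1],[-0.05,-0.06,0,0,0,-0.233,1],[-0.075,-0.09,0,0,0,-0.233,1],[-0.1,-0.12,0,0,0,-0.233,1],[-0.1,-0.12,0,0,0,-0.233,1]]'
python3 -m crank '[[-0.015,-0.03,0,0,0,0,1],[-0.035,-0.06,0,0,0,0,1],[-0.055,-0.09,0,0,0,0,1],[-0.055,-0.1055,0.02,0,0,0,1],[-0.055,-0.1055,0.04,0,0,0,1]]'
python3 -m crank '[[0,0,0,0,0,0,1],[0,0,0,0,0,0,1]]'
python3 - <<'E'
from h import *
snap("scene","pics/n1.png",(160,230,310,350),5)
E
```

```text
clock: 14.4
eef_pos: [507.6, -169.0, 132.2]
tcp_rot: [-3.14, 0.004, 3.13]
contact_force: [0.6, 0.8, -1.1]
opening: 0.241
grasp_force: 59.7
clock: 14.9
eef_pos: [559.7, -273.2, 91.7]
tcp_rot: [-3.14, 0.002, 3.13]
contact_force: [0.6, 0.3, -0.7]
opening: 0.244
grasp_force: 59.7
clock: 15.1
eef_pos: [558.5, -270.6, 91.6]
tcp_rot: [3.141, -0.001, 3.132]
contact_force: [-0.0, -0.2, -0.1]
opening: 0.24
grasp_force: 59.7
```

View pics/n1.png

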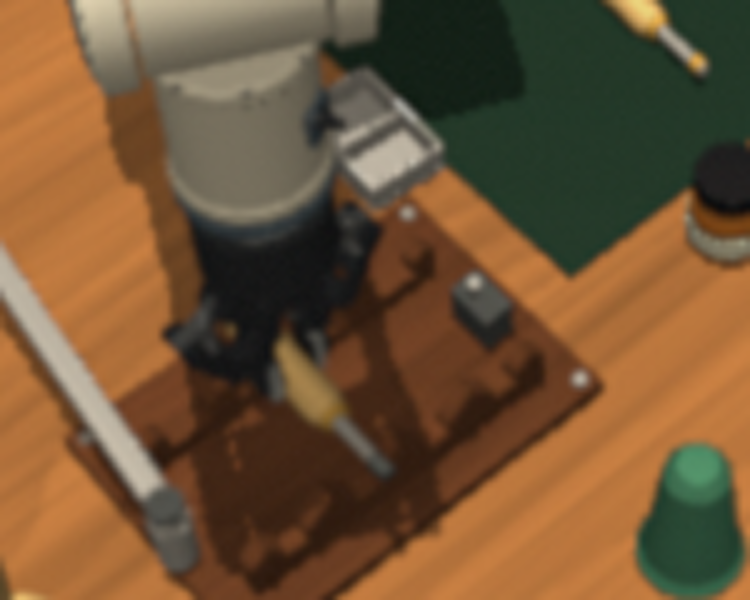

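The punch is held between the fingers above notch 1, with its shank tip at about (387,470) and its handle front at about (337,415). I'll check those against where they should be.

```bash
python3 - <<'E'
from h import *
for x in(601,651.5): print((pr(SC,[x,-271.3,79])-[160,230])*5)
g=lambda u,v:(160+u/5,230+v/5)
print(px(SC,g(337,415),79),px(SC,g(387,470),79))
E
```

```text
[337.10728941 415.85318852]
[396.16544026 476.68594885]
[ 600.54237838 -271.00856149   79.        ] [ 645.07828087 -272.35692212   79.        ]
```

It matches within 1–2 mm. Lowering into notch 1.

```bash

python3 -m crank '[[0,0,0.015,0,0,0,1],[0,0,0.03,0,0,0,1],[0,0,0.038,0,0,0,1],[0,0,0.041,0,0,0,1],[0,0,0.041,0,0,0,1]]'
python3 -m crank '[[0,0,0,0,0,0,0.6],[0,0,0,0,0,0,0.6],[0,0,0,0,0,0,0.6],[0,0,0,0,0,0,0.6]]'
python3 -m crank '[[0,0,-0.03,0,0,0,0.6],[0,0,-0.06,0,0,0,0.6],[0,0,-0.1,0,0,0,0.6],[0,0,-0.13,0,0,0,0.6],[0,0,-0.13,0,0,0,0.6]]'
```

```text
clock: 15.65
eef_pos: [558.6, -271.0, 50.1]
tcp_rot: [3.141, -0.001, 3.132]
contact_force: [-0.6, -1.0, -0.1]
opening: 0.24
grasp_force: 59.7
clock: 16.05
eef_pos: [559.1, -271.4, 50.6]
tcp_rot: [-3.141, 0.0, 3.132]
contact_force: [0.0, -0.9, -0.2]
opening: 0.395
grasp_force: 0.0
clock: 16.55
eef_pos: [561.5, -272.5, 185.5]
tcp_rot: [-3.138, 0.007, 3.132]
contact_force: [0.6, -0.8, 0.1]
opening: 0.4
grasp_force: 0.0
```

```bash

python3 -m crank '[[0.015,0.045,0,0,0,0.044,0.45],[0.03,0.09,0,0,0,0.044,0.45],[0.05,0.135,0,0,0,0.044,0.45],[0.065,0.18,0,0,0,0.044,0.45],[0.075,0.21,0,0,0,0.044,0.45]]'
python3 - <<'E'
from h import *
s=r.sense();p=s['eef_pos'];y=s['tcp_rot'][2];d=np.array([431-p[0],99-p[1]])
print(p,y,d@[np.cos(y),np.sin(y)],d@[np.sin(y),-np.cos(y)],p[2]-21)
snap("top","pics/x.png")
im=cv2.cvtColor(cv2.imread('pics/x_raw.png'),cv2.COLOR_BGR2HSV)
m=cv2.inRange(im,(12,90,120),(28,255,255)); m[:200]=0;m[265:]=0;m[:,:178]=0;m[:,316:]=0
n,l,st,ce=cv2.connectedComponentsWithStats(m)
for i in range(1,n):
    if st[i,4]>60: print(st[i],px(TOP,ce[i],11))
E
```

```text
clock: 17.05
eef_pos: [484.0, -58.3, 179.8]
tcp_rot: [3.141, -0.002, 3.088]
contact_force: [0.5, -0.9, -0.7]
opening: 0.549
grasp_force: 0.0
[484.0149565  -58.32891913 179.82218112] 3.0882900942406044 61.32172586760232 154.280978554161 158.82218112248242
[255 227   8  30 188] [430.55102795  98.95121889  11.        ]
[197 232  17  29 199] [419.1897457  267.67071379  11.        ]
```

Color blobs confirm B at (430.6, 99) and A at (419, 267).

```bash

python3 -m crank '[[0.017,0.045,0,0,0,0,0.45],[0.034,0.09,0,0,0,0,0.45],[0.05,0.13,0.03,0,0,0,0.45],[0.06,0.153,0.07,0,0,0,0.45],[0.061,0.154,0.1,0,0,0,0.45]]'
python3 -m crank '[[0,0,0.02,0,0,0,0.45],[0,0,0.04,0,0,0,0.45],[0,0,0.057,0,0,0,0.45],[0,0,0.057,0,0,0,0.45],[0,0,0.057,0,0,0,0.45]]'
python3 -m crank '[[0,0,0,0,0,0,1],[0,0,0,0,0,0,1],[0,0,0,0,0,0,1],[0,0,0,0,0,0,1],[0,0,0,0,0,0,1]]' 60
python3 -m crank '[[0,0,0,0,0,0,1],[0,0,-0.04,0,0,0,1],[0,0,-0.08,0,0,0,1],[0,0,-0.11,0,0,0,1],[0,0,-0.11,0,0,0,1]]'
```

```text
clock: 17.6
eef_pos: [431.5, 98.6, 78.8]
tcp_rot: [3.141, -0.001, 3.091]
contact_force: [0.8, -0.6, -0.6]
opening: 0.55
grasp_force: 0.0
clock: 18.1
eef_pos: [433.0, 96.3, 23.4]
tcp_rot: [-3.141, -0.001, 3.088]
contact_force: [0.2, 0.1, 0.5]
opening: 0.546
grasp_force: 0.0
clock: 18.6
eef_pos: [434.1, 96.5, 24.7]
tcp_rot: [3.141, 0.002, 3.088]
contact_force: [-1.0, 0.1, 5.5]
opening: 0.239
grasp_force: 59.4
clock: 19.1
eef_pos: [436.1, 97.0, 137.8]
tcp_rot: [3.139, 0.008, 3.088]
contact_force: [0.3, 0.9, -1.3]
opening: 0.24
grasp_force: 59.0
```

```bash

python3 -m crank '[[-0.02,-0.04,0,0,0,-0.044,1],[-0.04,-0.08,0,0,0,-0.044,1],[-0.06,-0.125,0,0,0,-0.044,1],[-0.08,-0.17,0,0,0,-0.044,1],[-0.1,-0.215,0,0,0,-0.044,1]]'
python3 - <<'E'
from h import *
s=r.sense();p=s['eef_pos'];y=s['tcp_rot'][2];d=np.array([563.5-p[0],-221.5-p[1]])
print(d@[np.cos(y),np.sin(y)],d@[np.sin(y),-np.cos(y)],p[2]-91)
E
```

```text
clock: 19.6
eef_pos: [521.8, -125.5, 133.2]
tcp_rot: [3.141, -0.0, 3.132]
contact_force: [0.5, 1.4, -1.3]
opening: 0.242
grasp_force: 59.1
-42.67153887071398 -95.53470430495003 42.1766469432479
```

```bash

python3 -m crank '[[-0.02,-0.045,0,0,0,0,1],[-0.0427,-0.09,0,0,0,0,1],[-0.0427,-0.0955,0.02,0,0,0,1],[-0.0427,-0.0955,0.042,0,0,0,1],[-0.0427,-0.0955,0.042,0,0,0,1]]'
python3 -m crank '[[0,0,0,0,0,0,1],[0,0,0,0,0,0,1]]'
python3 - <<'E'
from h import *
s=r.sense();print(s['eef_pos'])
snap("scene","pics/n2.png",(160,230,310,350),5)
for p in([602,-222,78],[652,-222,78]): print((pr(SC,p)-[160,230])*5)
E
```

```text
clock: 20.1
eef_pos: [561.0, -219.2, 88.3]
tcp_rot: [3.14, -0.005, 3.131]
contact_force: [0.3, -0.5, -0.1]
opening: 0.239
grasp_force: 59.1
clock: 20.3
eef_pos: [564.0, -219.4, 92.5]
tcp_rot: [-3.141, 0.001, 3.132]
contact_force: [0.9, -0.4, -1.3]
opening: 0.244
grasp_force: 59.1
[ 563.98178464 -219.36824871   92.51429443]
[407.78231369 365.93472651]
[466.62001707 424.1308008 ]
```

View pics/n2.png

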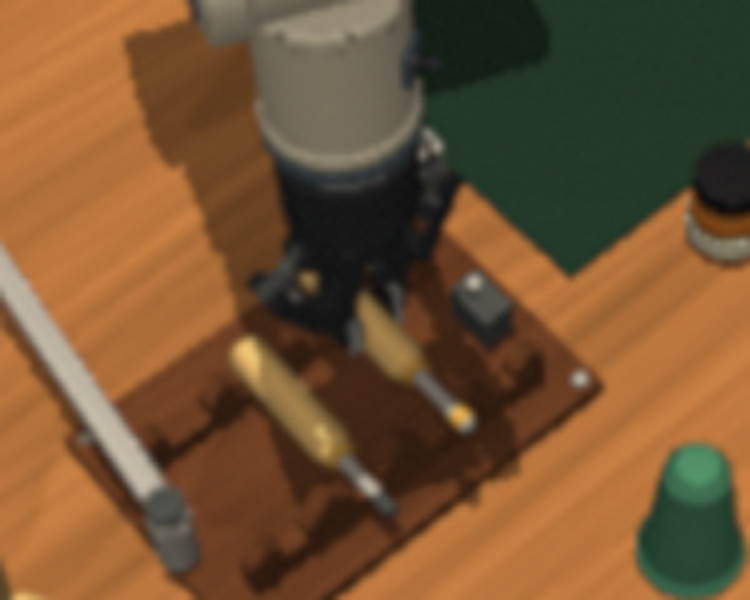

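Punch C lies home in its notches, with its handle from (245,355) to (335,450). Punch B is in line over notch 2, tip at (463,422). Lowering it.

```bash

python3 -m crank '[[0,-0.0015,0.015,0,0,0,1],[0,-0.0015,0.03,0,0,0,1],[0,-0.0015,0.038,0,0,0,1],[0,-0.0015,0.041,0,0,0,1],[0,-0.0015,0.041,0,0,0,1]]'
python3 -m crank '[[0,0,0,0,0,0,0.6],[0,0,0,0,0,0,0.6],[0,0,0,0,0,0,0.6],[0,0,0,0,0,0,0.6]]'
python3 -m crank '[[0,0,-0.03,0,0,0,0.6],[0,0,-0.06,0,0,0,0.6],[0,0,-0.1,0,0,0,0.6],[0,0,-0.13,0,0,0,0.6],[0,0,-0.13,0,0,0,0.6]]'
python3 -m crank '[[0.02,0.045,0,0,0,0.1,0.6],[0.04,0.09,0,0,0,0.2,0.45],[0.06,0.135,0,0,0,0.34,0.45],[0.08,0.18,0,0,0,0.34,0.45],[0.08,0.22,0,0,0,0.34,0.45]]'
python3 - <<'E'
from h import *
snap("top","pics/x2.png")
im=cv2.cvtColor(cv2.imread('pics/x2_raw.png'),cv2.COLOR_BGR2HSV)
m=cv2.inRange(im,(12,90,120),(28,255,255)); m[:200]=0;m[265:]=0;m[:,:178]=0;m[:,316:]=0
n,l,st,ce=cv2.connectedComponentsWithStats(m)
for i in range(1,n):
    if st[i,4]>60:
        (c,(w,h),a)=cv2.minAreaRect(np.argwhere(l==i)[:,::-1].astype(np.float32)); b=px(TOP,ce[i],11)
        v=cv2.fitLine(np.argwhere(l==i)[:,::-1].astype(np.float32),cv2.DIST_L2,0,.01,.01).ravel()
        e=px(TOP,ce[i]+8*v[:2],11)-px(TOP,ce[i]-8*v[:2],11); print(st[i],b,np.arctan(e[1]/e[0]))
s=r.sense();p=s['eef_pos'];y=s['tcp_rot'][2];d=np.array([419-p[0],266-p[1]])
print(d@[np.cos(y),np.sin(y)],d@[np.sin(y),-np.cos(y)],p,y)
E
```

```text
clock: 20.85
eef_pos: [562.5, -220.6, 50.6]
tcp_rot: [3.141, -0.002, 3.132]
contact_force: [-5.7, 2.4, 11.9]
opening: 0.24
grasp_force: 60.6
clock: 21.25
eef_pos: [563.4, -221.0, 50.3]
tcp_rot: [3.142, -0.0, 3.132]
contact_force: [0.1, 0.4, -1.0]
opening: 0.394
grasp_force: 0.0
clock: 21.75
eef_pos: [566.0, -222.0, 185.2]
tcp_rot: [-3.139, 0.007, 3.132]
contact_force: [-0.7, -0.2, 0.5]
opening: 0.401
grasp_force: 0.0
clock: 22.25
eef_pos: [482.2, 1.3, 179.6]
tcp_rot: [-3.141, -0.003, 2.791]
contact_force: [0.5, -0.0, -0.3]
opening: 0.548
grasp_force: 0.0
[197 232  17  29 198] [419.26708905 267.69570352  11.        ] -0.42978416620221704
149.94758920342917 222.47298991510567 [483.66772595   5.62220531 179.89028297] 2.7919634544687852
```

```bash

python3 -m crank '[[0.027,0.04,0,0,0,0.05,0.45],[0.054,0.08,0,0,0,0.05,0.45],[0.08,0.12,0,0,0,0.05,0.45],[0.107,0.16,0,0,0,0.05,0.45],[0.125,0.19,0.02,0,0,0.05,0.45]]'
python3 - <<'E'
from h import *
s=r.sense();p=s['eef_pos'];y=s['tcp_rot'][2];d=np.array([419-p[0],267-p[1]])
print(d@[np.cos(y),np.sin(y)],d@[np.sin(y),-np.cos(y)],p,y)
E
```

```text
clock: 22.8
eef_pos: [433.7, 224.1, 161.7]
tcp_rot: [3.138, 0.002, 2.743]
contact_force: [1.8, -0.3, 1.1]
opening: 0.555
grasp_force: 0.0
30.175658110589513 33.85246118986175 [433.65910058 224.08531439 161.67538996] 2.7427167209354852
```

```bash

python3 -m crank '[[0.015,0.02,0.03,0,0,0,0.45],[0.03,0.034,0.06,0,0,0,0.45],[0.03,0.034,0.09,0,0,0,0.45],[0.03,0.034,0.12,0,0,0,0.45],[0.03,0.034,0.12,0,0,0,0.45]]'
python3 - <<'E'
from h import *
s=r.sense();p=s['eef_pos'];y=s['tcp_rot'][2];d=np.array([420-p[0],267-p[1]])
print(d@[np.cos(y),np.sin(y)],d@[np.sin(y),-np.cos(y)],p,y)
E
```

```text
clock: 23.3
eef_pos: [416.2, 262.6, 37.0]
tcp_rot: [-3.136, -0.004, 2.742]
contact_force: [-0.1, -0.2, 0.1]
opening: 0.553
grasp_force: 0.0
-1.7829967629788142 5.477938035768993 [416.22789633 262.64590808  37.01643699] 2.7423633696567333
```

```bash

python3 -m crank '[[-0.001,0.002,0.01,0,0,0,0.45],[-0.001,0.002,0.018,0,0,0,0.45],[-0.001,0.002,0.018,0,0,0,0.45],[-0.001,0.002,0.018,0,0,0,0.45]]'
python3 -m crank '[[0,0,0,0,0,0,1],[0,0,0,0,0,0,1],[0,0,0,0,0,0,1],[0,0,0,0,0,0,1],[0,0,0,0,0,0,1]]' 60
python3 -m crank '[[0,0,0,0,0,0,1],[0,0,-0.04,0,0,0,1],[0,0,-0.08,0,0,0,1],[0,0,-0.11,0,0,0,1],[0,0,-0.11,0,0,0,1]]'
```

```text
clock: 23.7
eef_pos: [421.0, 265.6, 23.2]
tcp_rot: [3.141, 0.0, 2.742]
contact_force: [0.3, -0.0, -0.3]
opening: 0.549
grasp_force: 0.0
clock: 24.2
eef_pos: [421.1, 265.8, 23.5]
tcp_rot: [3.141, 0.001, 2.742]
contact_force: [-1.1, -1.1, 6.4]
opening: 0.241
grasp_force: 59.5
clock: 24.7
eef_pos: [422.8, 266.9, 136.7]
tcp_rot: [3.136, 0.004, 2.742]
contact_force: [-0.1, -0.4, -0.4]
opening: 0.245
grasp_force: 59.1
```

```bash

python3 -m crank '[[-0.016,-0.037,0,0,0,-0.1,1],[-0.031,-0.074,0,0,0,-0.2,1],[-0.047,-0.11,0,0,0,-0.3,1],[-0.062,-0.147,0,0,0,-0.39,1],[-0.078,-0.184,0,0,0,-0.39,1]]'
python3 -m crank '[[-0.02,-0.04,0,0,0,0,1],[-0.04,-0.08,0,0,0,0,1],[-0.06,-0.12,0,0,0,0,1],[-0.08,-0.16,0,0,0,0,1],[-0.1,-0.19,0,0,0,0,1]]'
python3 - <<'E'
from h import *
s=r.sense();p=s['eef_pos'];y=s['tcp_rot'][2];d=np.array([562-p[0],-171-p[1]])
print(d@[np.cos(y),np.sin(y)],d@[np.sin(y),-np.cos(y)],p[2]-91,y)
E
```

```text
clock: 25.2
eef_pos: [420.0, 64.2, 132.1]
tcp_rot: [-3.141, -0.001, 3.135]
contact_force: [1.0, -0.1, -0.3]
opening: 0.242
grasp_force: 59.1
clock: 25.7
eef_pos: [519.0, -127.7, 131.9]
tcp_rot: [-3.142, -0.001, 3.131]
contact_force: [1.2, 0.6, -0.1]
opening: 0.239
grasp_force: 59.2
-43.4424670149754 -42.810141286473126 40.86198450211435 3.1305852114746964
```

```bash

python3 -m crank '[[-0.02,-0.02,0,0,0,0,1],[-0.0435,-0.043,0,0,0,0,1],[-0.0435,-0.043,0.02,0,0,0,1],[-0.0435,-0.043,0.04,0,0,0,1],[-0.0435,-0.043,0.04,0,0,0,1]]'
python3 -m crank '[[0,0,0,0,0,0,1],[0,0,0,0,0,0,1]]'
python3 - <<'E'
from h import *
s=r.sense();print(s['eef_pos'])
snap("scene","pics/n3.png",(160,230,310,350),5)
for p in([605.5,-171.7,78],[655.5,-171.9,78]): print((pr(SC,p)-[160,230])*5)
E
```

```text
clock: 26.2
eef_pos: [559.7, -168.3, 89.4]
tcp_rot: [3.14, -0.005, 3.131]
contact_force: [-1.0, 0.1, -0.6]
opening: 0.239
grasp_force: 59.2
clock: 26.4
eef_pos: [562.4, -168.7, 93.3]
tcp_rot: [-3.141, 0.001, 3.132]
contact_force: [-0.0, 0.0, -1.0]
opening: 0.237
grasp_force: 59.2
[ 562.393405   -168.68343003   93.27692684]
[480.36739498 318.28696291]
[539.37691453 374.82049007]
```

View pics/n3.png

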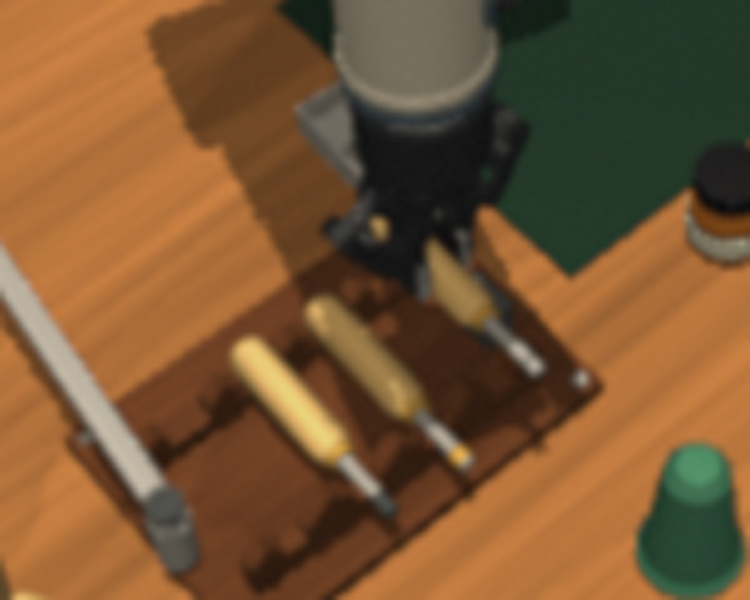

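All three are in line, with the third tip at (537,368). Before lowering I need to check the catch's clearance from the outer finger.

```bash
python3 - <<'E'
from h import *
np.set_printoptions(precision=1,suppress=True)
g=lambda x,y:(314.5+.5/8+x/8,164.5+.5/8+y/8); s=lambda u,v:(160+u/5,230+v/5)
for z in(35,45,55,65): print(z,'ball',px(TOP,g(157,253),z),px(SC,s(473,283),z),'box TOP',px(TOP,g(180,285),z)[:2],px(TOP,g(122,202),z)[:2],'SC',px(SC,s(453,303),z)[:2],px(SC,s(510,312),z)[:2])
E
```

```text
35 ball [ 570.7 -145.1   35. ] [ 561.9 -141.4   35. ] box TOP [ 557.5 -153.7] [ 591.9 -131.9] SC [ 564.7 -159.4] [ 592.  -138.7]
45 ball [ 568.5 -143.5   45. ] [ 567.2 -145.6   45. ] box TOP [ 555.4 -152. ] [ 589.5 -130.4] SC [ 569.9 -163.3] [ 597.  -142.9]
55 ball [ 566.3 -141.8   55. ] [ 572.5 -149.7   55. ] box TOP [ 553.3 -150.4] [ 587.1 -128.9] SC [ 575.2 -167.3] [ 602.1 -147. ]
65 ball [ 564.1 -140.2   65. ] [ 577.8 -153.8   65. ] box TOP [ 551.2 -148.7] [ 584.7 -127.4] SC [ 580.5 -171.3] [ 607.1 -151.2]
```

The catch box's inner edge is at y ≈ −151, only about 9 mm from the handle at notch 3, so a finger would not fit at the handle's middle. Notch 0 is free with the designed 28 mm beside it, so punch A goes there.

```bash

python3 -m crank '[[0,0,-0.02,0,0,0,1],[0,-0.04,-0.02,0,0,0,1],[0.002,-0.08,-0.02,0,0,0,1],[0.004,-0.12,-0.02,0,0,0,1],[0.004,-0.153,-0.02,0,0,0,1]]'
python3 -m crank '[[0,0,0,0,0,0,1],[0,0,0,0,0,0,1],[0,0,0.015,0,0,0,1],[0,0,0.025,0,0,0,1],[0,0,0.025,0,0,0,1]]'
python3 - <<'E'
from h import *
s=r.sense();print(s['eef_pos'])
snap("scene","pics/n4.png",(160,230,310,350),5)
p=s['eef_pos']
for x in(43.5,93.5): print((pr(SC,[p[0]+x,p[1]-.7,p[2]-12.5])-[160,230])*5)
E
```

```text
clock: 26.95
eef_pos: [556.8, -323.7, 113.9]
tcp_rot: [-3.14, 0.002, 3.132]
contact_force: [0.3, 0.3, -0.5]
opening: 0.243
grasp_force: 59.2
clock: 27.45
eef_pos: [555.4, -319.8, 85.3]
tcp_rot: [3.14, -0.003, 3.133]
contact_force: [-0.5, -0.2, -1.8]
opening: 0.244
grasp_force: 59.2
[ 555.35164214 -319.83205951   85.25310901]
[264.37242671 472.41333087]
[322.07197959 534.49558689]
```

View pics/n4.png

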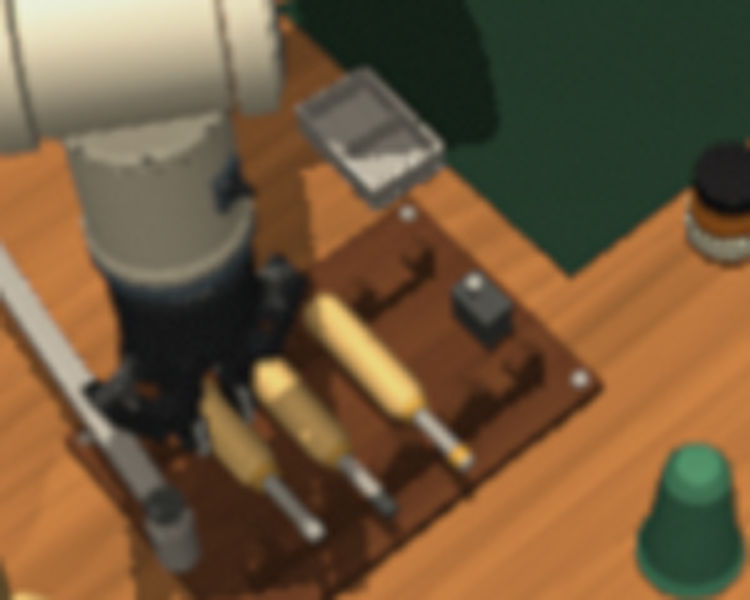

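Punch A is over notch 0, tip at (315,533). The keeper bar is left of the gripper and the other two punches are home. I'll lower in small steps.

```bash

python3 -m crank '[[0,-0.001,0.005,0,0,0,1],[0,-0.001,0.01,0,0,0,1],[0,-0.001,0.015,0,0,0,1],[0,-0.001,0.02,0,0,0,1],[0,-0.001,0.02,0,0,0,1]]'
```

```text
clock: 28.0
eef_pos: [556.1, -322.4, 66.7]
tcp_rot: [3.141, -0.001, 3.132]
contact_force: [-0.1, 0.8, -0.0]
opening: 0.24
grasp_force: 59.2
```

```bash

python3 -m crank '[[0,0,0.005,0,0,0,1],[0,0,0.01,0,0,0,1],[0,0,0.014,0,0,0,1],[0,0,0.017,0,0,0,1],[0,0,0.017,0,0,0,1]]'
python3 -m crank '[[0,0,0,0,0,0,0.66],[0,0,0,0,0,0,0.66],[0,0,0,0,0,0,0.66],[0,0,0,0,0,0,0.66]]'
```

```text
clock: 28.5
eef_pos: [556.3, -322.5, 50.0]
tcp_rot: [3.141, -0.001, 3.132]
contact_force: [-0.9, -0.4, -0.9]
opening: 0.245
grasp_force: 59.2
clock: 28.9
eef_pos: [556.7, -322.8, 50.9]
tcp_rot: [-3.141, 0.0, 3.132]
contact_force: [-0.3, 0.1, 0.2]
opening: 0.342
grasp_force: 0.0
```

```bash

python3 -m crank '[[0,0,-0.03,0,0,0,0.66],[0,0,-0.07,0,0,0,0.66],[0,0,-0.11,0,0,0,0.66],[0.03,0,-0.11,0,0,0,0.3],[0.07,-0.01,-0.11,0,0,0,0.3]]'
python3 -m crank '[[0.04,-0.006,0,0,0,0,0.3],[0.08,-0.012,0,0,0,0,0.3],[0.11,-0.018,0,0,0,0,0.3],[0.128,-0.019,0,0,0,0,0.3],[0.128,-0.019,0,0,0,0,0.3]]'
python3 -m crank '[[0,0,0,0,0,0,0.3],[0,0,0,0,0,0,0.3]]'
python3 - <<'E'
from h import *
print(r.sense()['eef_pos'])
for n in("top","scene"): snap(n,f"pics/v_{n}.png")
im=cv2.imread('pics/v_top_raw.png'); c=cv2.resize(im[150:260,300:420],None,fx=3.3,fy=3.3,interpolation=cv2.INTER_CUBIC)
im=cv2.imread('pics/v_scene_raw.png'); d=cv2.resize(im[220:350,140:280],None,fx=2.8,fy=2.8,interpolation=cv2.INTER_CUBIC)[:363]
cv2.imwrite('pics/v.png',np.hstack([c[:363],d]))
E
```

```text
clock: 29.4
eef_pos: [487.8, -331.9, 162.4]
tcp_rot: [-3.14, 0.004, 3.134]
contact_force: [-0.4, -1.0, -0.3]
opening: 0.672
grasp_force: 0.0
clock: 29.9
eef_pos: [356.6, -349.6, 160.8]
tcp_rot: [3.141, -0.0, 3.13]
contact_force: [0.4, 0.2, -0.5]
opening: 0.698
grasp_force: 0.0
clock: 30.1
eef_pos: [359.6, -350.0, 160.8]
tcp_rot: [-3.141, 0.001, 3.132]
contact_force: [-0.1, -0.3, -0.4]
opening: 0.699
grasp_force: 0.0
[ 359.59512643 -349.9797579   160.82132654]
```

View pics/v.png

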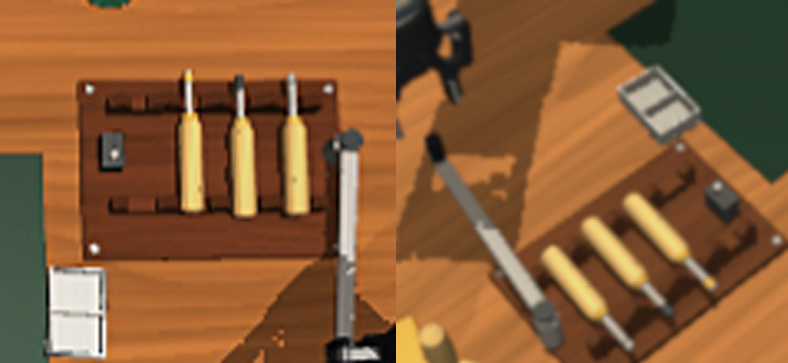

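The last view shows three punches home in notches 0–2. The keeper is parked clear, its knob at (434,148) in the right half. Next I grip the knob.

```bash

python3 - <<'E'
from h import *
print(px(SC,((434-396)/2.8+140,148/2.8+220),83),px(SC,((543-396)/2.8+140,303/2.8+220),68))
E
python3 -m crank '[[0,0,0.03,0,0,0,0.3],[0,0,0.055,0,0,0,0.3],[0,0,0.072,0,0,0,0.3],[0,0,0.072,0,0,0,0.3],[0,0,0.072,0,0,0,0.3]]'
python3 -m crank '[[0,0,0,0,0,0,1],[0,0,0,0,0,0,1],[0,0,0,0,0,0,1],[0,0,0,0,0,0,1],[0,0,0,0,0,0,1]]' 60
python3 - <<'E'
from h import *
s=r.sense();p=s['eef_pos'][:2];y0=s['tcp_rot'][2];print(p,y0)
h=np.array([584,-367.5]);d=p-h;t0=np.arctan2(-d[0],d[1]);print(np.hypot(*d),t0)
ts=np.linspace(t0,-.01,16);P=[h+225*np.array([-np.sin(t),np.cos(t)]) for t in ts];P=[p]+P[1:]
for k in(0,5,10):
    y=y0+ts[k]-t0
    print([[round(float(v),3) for v in((P[i]-P[k])@[np.cos(y),np.sin(y)]/1e3,(P[i]-P[k])@[np.sin(y),-np.cos(y)]/1e3,ts[k]-ts[i])] for i in range(k+1,k+6)])
E
```

```text
[ 352.38217609 -349.90500329   83.        ] [ 568.62995462 -367.35168634   68.        ]
clock: 30.7
eef_pos: [358.8, -349.6, 88.6]
tcp_rot: [3.141, -0.0, 3.132]
contact_force: [0.3, 0.5, 0.7]
opening: 0.703
grasp_force: 0.0
clock: 31.2
eef_pos: [358.7, -350.1, 89.5]
tcp_rot: [-3.141, 0.001, 3.132]
contact_force: [-0.5, -0.2, 5.3]
opening: 0.185
grasp_force: 58.3
[ 358.65187818 -350.1221255 ] 3.1318020578692516
226.0171819392506 1.493832964492762
[[-0.004, 0.022, 0.1], [-0.009, 0.044, 0.201], [-0.016, 0.066, 0.301], [-0.025, 0.086, 0.401], [-0.036, 0.106, 0.501]]
[[-0.003, 0.022, 0.1], [-0.008, 0.044, 0.201], [-0.015, 0.066, 0.301], [-0.024, 0.086, 0.401], [-0.035, 0.106, 0.501]]
[[-0.003, 0.022, 0.1], [-0.008, 0.044, 0.201], [-0.015, 0.066, 0.301], [-0.024, 0.086, 0.401], [-0.035, 0.106, 0.501]]
```

```bash

python3 -m crank '[[-0.003,0.022,0,0,0,0.1,1],[-0.008,0.044,0,0,0,0.2,1],[-0.015,0.066,0,0,0,0.3,1],[-0.024,0.086,0,0,0,0.4,1],[-0.035,0.106,0,0,0,0.5,1]]'
python3 -m crank '[[-0.003,0.022,0,0,0,0.1,1],[-0.008,0.044,0,0,0,0.2,1],[-0.015,0.066,0,0,0,0.3,1],[-0.024,0.086,0,0,0,0.4,1],[-0.035,0.106,0,0,0,0.5,1]]'
python3 - <<'E'
from h import *
s=r.sense();p=s['eef_pos'][:2];y0=s['tcp_rot'][2]
h=np.array([584,-367.5]);d=p-h;t0=np.arctan2(-d[0],d[1]);print(np.hypot(*d),t0,y0)
ts=np.linspace(t0,-.01,6);P=[h+225*np.array([-np.sin(t),np.cos(t)]) for t in ts]
print([[round(float(v),3) for v in((P[i]-p)@[np.cos(y0),np.sin(y0)]/1e3,(P[i]-p)@[np.sin(y0),-np.cos(y0)]/1e3,t0-ts[i])] for i in range(1,6)])
E
```

```text
clock: 31.7
eef_pos: [397.1, -245.1, 89.8]
tcp_rot: [-3.141, 0.007, 2.627]
contact_force: [10.8, -9.5, -7.4]
opening: 0.188
grasp_force: 58.5
clock: 32.2
eef_pos: [482.2, -172.0, 90.1]
tcp_rot: [3.137, 0.012, 2.129]
contact_force: [5.6, -16.2, -0.6]
opening: 0.19
grasp_force: 60.5
220.42656485492623 0.4802804207474586 2.1288929675580435
[[0.002, 0.022, 0.098], [-0.003, 0.044, 0.196], [-0.01, 0.065, 0.294], [-0.019, 0.085, 0.392], [-0.03, 0.104, 0.49]]
```

```bash

python3 -m crank '[[-0.003,0.022,0,0,0,0.1,1],[-0.008,0.044,0,0,0,0.2,1],[-0.015,0.064,0,0,0,0.3,1],[-0.023,0.084,0,0,0,0.4,1],[-0.029,0.096,0,0,0,0.46,1]]'
python3 -m crank '[[0,0.004,0,0,0,0.02,1],[0,0.008,0,0,0,0.03,1],[0,0.011,0,0,0,0.03,1],[0,0.011,0,0,0,0.03,1],[0,0.011,0,0,0,0.03,1]]'
```

```text
clock: 32.7
eef_pos: [576.5, -147.2, 90.6]
tcp_rot: [3.137, 0.009, 1.671]
contact_force: [-0.1, -35.3, -1.1]
opening: 0.186
grasp_force: 60.5
clock: 33.2
eef_pos: [577.8, -147.3, 89.5]
tcp_rot: [-3.129, 0.007, 1.645]
contact_force: [-31.1, -37.4, 25.3]
opening: 0.187
grasp_force: 64.7
```

It hit a hard stop: 31 N at the knob, far above the 5 N catch. I'll ease the sideways load, release, lift, and check from both cameras.

```bash

python3 -m crank '[[-0.005,0,0,0,0,0,1],[-0.009,-0.003,0,0,0,0,1],[-0.009,-0.004,0,0,0,0,1]]'
python3 -m crank '[[0,0,0,0,0,0,0.5],[0,0,0,0,0,0,0.5],[0,0,0,0,0,0,0.5],[0,0,0,0,0,0,0.5]]'
python3 -m crank '[[0,0,-0.04,0,0,0,0.5],[0,0,-0.08,0,0,0,0.5],[0,0,-0.12,0,0,0,0.5],[0,0,-0.16,0,0,0,0.5],[0,0,-0.16,0,0,0,0.5]]'
python3 -m crank '[[-0.03,-0.04,0,0,0,0,0.5],[-0.05,-0.08,0,0,0,0,0.5],[-0.05,-0.12,0,0,0,0,0.5],[-0.05,-0.16,0,0,0,0,0.5],[-0.05,-0.2,0,0,0,0,0.5]]'
python3 -m crank '[[0,0,0,0,0,0,0.5],[0,0,0,0,0,0,0.5]]'
python3 - <<'E'
from h import *
for n in("top","scene"): snap(n,f"pics/w_{n}.png")
im=cv2.imread('pics/w_top_raw.png'); c=cv2.resize(im[120:240,210:410],None,fx=4,fy=4,interpolation=cv2.INTER_CUBIC)[:,:]
im=cv2.imread('pics/w_scene_raw.png'); d=cv2.resize(im[200:350,150:400],None,fx=3.2,fy=3.2,interpolation=cv2.INTER_CUBIC)
cv2.imwrite('pics/w.png',cv2.resize(np.hstack([cv2.resize(c,(800,480))]),(800,480)))
# stack narrower views in one <=800x600
a=cv2.resize(im[200:350,150:400],(500,300),interpolation=cv2.INTER_CUBIC)
t=cv2.imread('pics/w_top_raw.png'); b=cv2.resize(t[165:240,315:410],(380,300),interpolation=cv2.INTER_CUBIC); e=cv2.resize(t[105:205,200:300],(300,300),interpolation=cv2.INTER_CUBIC)
out=np.zeros((600,800,3),np.uint8); out[:300,:380]=b; out[:300,400:700]=e; out[300:,:500]=a; cv2.imwrite('pics/w.png',out)
E
```

```text
clock: 33.5
eef_pos: [577.3, -148.1, 89.7]
tcp_rot: [-3.135, -0.005, 1.641]
contact_force: [-13.6, 15.1, 22.5]
opening: 0.187
grasp_force: 63.8
clock: 33.9
eef_pos: [581.2, -150.4, 88.6]
tcp_rot: [3.141, 0.0, 1.642]
contact_force: [0.7, -0.1, -0.1]
opening: 0.501
grasp_force: 0.0
clock: 34.4
eef_pos: [584.0, -151.1, 254.6]
tcp_rot: [3.132, 0.003, 1.642]
contact_force: [0.3, 0.4, -0.4]
opening: 0.494
grasp_force: 0.0
clock: 34.9
eef_pos: [383.2, -214.4, 247.9]
tcp_rot: [-3.141, -0.0, 1.642]
contact_force: [-0.5, -1.1, -0.2]
opening: 0.498
grasp_force: 0.0
clock: 35.1
eef_pos: [384.6, -214.6, 248.6]
tcp_rot: [3.141, 0.0, 1.64]
contact_force: [2.0, -0.1, 0.1]
opening: 0.497
grasp_force: 0.0
```

I've used up my pictures, so I'll check the keeper, lamp, punches and bystanders by image code.

```bash
python3 - <<'E'
from h import *
np.set_printoptions(precision=1,suppress=True)
def bar(fn,C,z,box):
    im=cv2.imread(fn);h=cv2.cvtColor(im,cv2.COLOR_BGR2HSV);x0,y0,x1,y1=box
    m=np.zeros(h.shape[:2],np.uint8);m[y0:y1,x0:x1]=cv2.inRange(h,(0,0,110),(179,60,255))[y0:y1,x0:x1]
    n,l,st,_=cv2.connectedComponentsWithStats(m);i=1+np.argmax(st[1:,4]);q=np.argwhere(l==i)[:,::-1].astype(float)
    W=np.array([px(C,a,z)[:2] for a in q]);c=W.mean(0);v=np.linalg.svd(W-c)[2][0];v*=np.sign(v[1])
    print(fn,st[i],c,'theta %.3f'%np.arctan2(-v[0],v[1]),'x at y=-367: %.1f, y=-145: %.1f'%tuple(c[0]+v[0]/v[1]*(yy-c[1]) for yy in(-367,-145)),W.min(0),W.max(0))
bar('pics/w_top_raw.png',TOP,63,(318,165,410,235))
bar('pics/w_scene_raw.png',SC,63,(165,230,290,350))
a=cv2.imread('pics/top0_raw.png').astype(int);b=cv2.imread('pics/w_top_raw.png').astype(int)
m=(np.abs(a-b).max(2)>60).astype(np.uint8);n,l,st,_=cv2.connectedComponentsWithStats(cv2.morphologyEx(m,cv2.MORPH_CLOSE,np.ones((3,3))))
print([tuple(s) for s in st[1:] if s[4]>15])
a=cv2.imread('pics/v_top_raw.png');print(r.sense()['eef_pos'])
E
```

```text
pics/w_top_raw.png [383 194  27  41 521] [ 492.7 -350. ] theta 1.271 x at y=-367: 547.6, y=-145: -170.2 [ 441.7 -377.5] [ 568.6 -287.1]
pics/w_scene_raw.png [195 285  61  47 389] [ 576.9 -260.6] theta -0.008 x at y=-367: 576.0, y=-145: 577.8 [ 567.3 -362.2] [ 585.8 -152.8]
[(np.int32(0), np.int32(117), np.int32(469), np.int32(303), np.int32(52634)), (np.int32(210), np.int32(118), np.int32(68), np.int32(80), np.int32(1603)), (np.int32(291), np.int32(145), np.int32(40), np.int32(36), np.int32(338)), (np.int32(255), np.int32(213), np.int32(8), np.int32(44), np.int32(219)), (np.int32(189), np.int32(217), np.int32(19), np.int32(42), np.int32(232)), (np.int32(291), np.int32(217), np.int32(12), np.int32(39), np.int32(209))]
[ 385.9 -214.6  248.6]
```

The scene camera puts the keeper at −0.008 rad (world), against a rack yaw of about −0.01, so it is shut. Now the lamp's line over the anvil, and the bystanders.

```bash
python3 - <<'E'
from h import *
np.set_printoptions(precision=1,suppress=True)
def bar(fn,C,z,box):
    im=cv2.imread(fn);h=cv2.cvtColor(im,cv2.COLOR_BGR2HSV);x0,y0,x1,y1=box
    m=np.zeros(h.shape[:2],np.uint8);m[y0:y1,x0:x1]=cv2.inRange(h,(0,0,170),(179,50,255))[y0:y1,x0:x1]
    m=cv2.morphologyEx(m,cv2.MORPH_CLOSE,np.ones((5,5)))
    n,l,st,_=cv2.connectedComponentsWithStats(m);i=1+np.argmax(st[1:,4]);q=np.argwhere(l==i)[:,::-1].astype(np.float32)
    rc=cv2.minAreaRect(np.array([px(C,a,z)[:2] for a in q],np.float32));W=np.array([px(C,a,z)[:2] for a in q]);c=np.array(rc[0]);v=np.linalg.svd(W-W.mean(0))[2][0]
    for A in([614.1,167.5],[619.4,165.7]): print(fn,c,rc[1],v,'off',(np.array(A)-c)@[-v[1],v[0]])
bar('pics/t2_raw.png',TOP,215,(205,120,275,195)); bar('pics/w_scene_raw.png',SC,215,(320,180,400,300))
# bystander shifts by template match between start and now, scene view
a=cv2.imread('pics/scene0_raw.png');b=cv2.imread('pics/w_scene_raw.png')
for n,(x,y) in dict(jar=(305,275),cone=(298,333),mallet=(163,362),wax=(143,347),tin=(233,256),bottle=(393,212),hammer=(385,196)).items():
    t=a[y-12:y+12,x-12:x+12];w=b[y-24:y+24,x-24:x+24];r_=cv2.matchTemplate(w,t,cv2.TM_CCOEFF_NORMED);_,s,_,p=cv2.minMaxLoc(r_);print(n,round(s,2),p[0]-12,p[1]-12)
E
```

```text
pics/t2_raw.png [664.3 125.4] (35.290260314941406, 241.32669067382812) [-0.7  0.7] off 2.1250568510973444
pics/t2_raw.png [664.3 125.4] (35.290260314941406, 241.32669067382812) [-0.7  0.7] off -0.06702648882250097
pics/w_scene_raw.png [663.2 123.2] (34.19002914428711, 244.5357666015625) [ 0.7 -0.7] off -0.20014585459045833
pics/w_scene_raw.png [663.2 123.2] (34.19002914428711, 244.5357666015625) [ 0.7 -0.7] off 2.03191157235092
jar 0.32 0 -1
cone 1.0 0 0
mallet 1.0 0 0
wax 1.0 0 0
tin 0.99 0 0
bottle 1.0 0 0
hammer 1.0 0 0
```

The lamp is within about 2 mm of the anvil's middle, and the bystanders are unmoved. The jar matched poorly only because the lamp covered it in the first picture; it stood upright in later views. Handing in.

```bash
python3 -c "
from rig import sign_off
print(sign_off())"
```

```text
the job is handed in; nothing more can be done
None
```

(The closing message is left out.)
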